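Match the radius gauges to the reground mill rolls

TASK

The three reground flour-mill rolls in the rack have been mixed up: take the three radius-gauge leaves from the white block and try them on the rolls until each roll carries the leaf whose hollow foot truly fits it, down all round, neither rocking on the roll's top nor bridging on its tips. Leave each leaf standing upright and square across its roll near the middle, so that the sizes can be written down, and do not disturb the other things on the bench.

Things in the scene. Friction and masses are not known exactly. Their poses are not given: they have to be found in the camera images.
- gauge_34_centre (a point): centre of the loose upright steel leaf for radius 34 mm: plate 10 mm thick, 60 wide, 76 tall, about 0.16 kg, in its foot a hollow arc of radius 34 mm (50 degrees each side, ending in two tips), rounded head with a dark pivot hole. x: normal to the plate (pinch the 10 mm from above), y: across its width, z: up. Tips 38.1 mm below this point, top of the hollow 26.0 below. Starts upright in any slot of the block.
- gauge_34_arc (a point): centre of curvature of that leaf's 34 mm hollow, on its centre line 60.0 mm below gauge_34_centre (a point in the air below the tips); same axes
- gauge_38_centre (a point): centre of the loose upright steel leaf for radius 38 mm: plate 10 mm thick, 66 wide, 79 tall, about 0.16 kg, in its foot a hollow arc of radius 38 mm (50 degrees each side, ending in two tips), rounded head with a dark pivot hole. x: normal to the plate (pinch the 10 mm from above), y: across its width, z: up. Tips 39.5 mm below this point, top of the hollow 25.9 below. Starts upright in any slot of the block.
- gauge_38_arc (a point): centre of curvature of that leaf's 38 mm hollow, on its centre line 63.9 mm below gauge_38_centre (a point in the air below the tips); same axes
- gauge_42_centre (a point): centre of the loose upright steel leaf for radius 42 mm: plate 10 mm thick, 72 wide, 82 tall, about 0.16 kg, in its foot a hollow arc of radius 42 mm (50 degrees each side, ending in two tips), rounded head with a dark pivot hole. x: normal to the plate (pinch the 10 mm from above), y: across its width, z: up. Tips 40.8 mm below this point, top of the hollow 25.8 below. Starts upright in any slot of the block.
- gauge_42_arc (a point): centre of curvature of that leaf's 42 mm hollow, on its centre line 67.8 mm below gauge_42_centre (a point in the air below the tips); same axes
- place_left (a point): point on the axis of the roll in the left (+y) place of the rack, half-way along the roll, 62 mm above the worktop; x along the roll's axis, y across it, z up. Neighbouring axes are parallel, 110 mm apart. Which roll lies here is not known: its radius is 34, 38 or 42 mm
- place_middle (a point): point on the axis of the roll in the middle place of the rack, half-way along the roll, 62 mm above the worktop; x along the roll's axis, y across it, z up. Neighbouring axes are parallel, 110 mm apart. Which roll lies here is not known: its radius is 34, 38 or 42 mm
- place_right (a point): point on the axis of the roll in the right (-y) place of the rack, half-way along the roll, 62 mm above the worktop; x along the roll's axis, y across it, z up. Neighbouring axes are parallel, 110 mm apart. Which roll lies here is not known: its radius is 34, 38 or 42 mm
- rack: fixed rack 148 x 350 x 70 mm, origin under its centre, axes as the places. Holds three fixed smooth steel mill rolls 110 mm long, radii 34, 38, 42 mm, one each, in unknown order. On its own roll a leaf's arc centre comes to rest on the roll's axis; on a roll 4 or 8 mm smaller it stops about 4 or 8 mm below the axis and rocks; on a larger roll it bridges on its tips, 5 mm or more above the axis.
- block: fixed white plastic block 216 x 100 x 28 mm that holds the leaves, origin under its centre; three parallel slots along its y, 70 mm apart along its x, each 13 mm wide, 84 mm long and 18 mm deep (slot floor 10 mm above the worktop), block top 28 mm above the worktop
- seed_cup: screw-lid cup of dark pulses, 62 mm across, 73 mm tall, right of the rack; a bystander to leave alone (origin under its centre)
- flour_cup: screw-lid cup of flour, 62 mm across, 73 mm tall, behind the rack; a bystander to leave alone (origin under its centre)
- bean_cup: screw-lid cup of pale pulses, 62 mm across, 74 mm tall, behind the rack; a bystander to leave alone (origin under its centre)
- bottle: small reagent bottle with a blue cap, 56 mm across, 101 mm tall, behind the block; a bystander to leave alone (origin under its centre)
- timer: white bench timer, 66 x 66 x 19 mm, behind the rack; a bystander to leave alone (origin under its centre)
- forceps: steel forceps 128 mm long, 9 mm high, lying behind the rack; a bystander to leave alone (origin under its centre)
- notebook: open lab notebook 210 x 153 x 16 mm, flat, right of the rack; a bystander to leave alone (origin under its centre)
- marker: marker pen 122 mm long, lying on the notebook; a bystander to leave alone (origin under its centre)
- dispenser: tall white bottle with a pump, 107 x 64 mm, 290 mm tall, fixed, behind the rack's right end; beside it stands an open cardboard shelf about 300 mm tall: keep the arm clear of both
Not all that is in view belongs to the job. Leave any yellow look-alike of the part that bears gauge_42_centre alone.

How it is judged:
By the outcome, as a careful person would: the job done as asked, in the order asked, and still so for the second after the job is handed in, with the robot touching nothing.
It also fails if it takes over 72 s, if anything falls off the work surface, if the arm or the gripper's body presses on something with over 40 N, if the wrist force passes 120 N, or if a joint passes its speed limit or range.

ROBOT

A 6-joint arm with a two-finger parallel gripper is mounted at the origin on a cart in front of the work surface, level with it; the furniture and walls round the work are solid. World frame = base frame: x ahead of the robot, y to its left, z up, the work surface at z = 0. Lengths are in m, angles in rad, forces in N, time in s.
With the tool pointing down it reaches from about 0.325 to 0.925 m from the base axis. Payload 3.1 kg.
Tool frame: the origin (TCP) lies between the finger pads; the fingertips stand 22 mm ahead of it and the grasp point (between the pads) lies 3 mm ahead of it (arm.tip_reach is the distance from the TCP to the fingertips, in m); z points along the fingers, y is the line along which they close (so a half turn about z gives the same grasp; the last joint's range is limited). The gripper opens to 85 mm and grips with 20 to 120 N. Pads are 22 mm wide; open, the fingers measure 114 mm over their backs; the gripper's body (76 mm by 85 mm) begins 54 mm behind the grasp point. The pads swing forward as they close: fully open they stand 13 mm farther back than shut.
Start: joints at [-1.25, 0.217, 1.613, -0, 1.311, -0.112], TCP at [0.262, -0.567, 0.253] pointing down, gripper open.
Joint ranges: [-2.75, 2.75], [-0.78, 2.1], [0.31, 2.55], [-1.13, 4.27], [0.13, 2.63], [-2.58, 2.58]. Speed limits (rad/s): [2.79, 2.79, 3.14, 3.14, 3.14, 3.14].

INTERFACE

Orientations are given as a unit quaternion [w, x, y, z].
In Python, from rig import observe, cams, job_done, arm gives the robot as it stands.
- The arm moves only by the tool play_rows, never from a script. Its argument "commands" is a list of rows, each a list of 5 numbers: the closure in counts, from 0 (fully open) to 255 (shut), then the shift along the tool's x, y, z in mm, then the turn about the tool's z in rad. A call has exactly 5 rows; each row shifts and turns the commanded pose from where the row before left it, along the tool's axes as they then stand; what a row does not reach is not made up. A row lasts 1/12 s, in which the tool goes at most 41.7 mm and 7.16 degrees, less where a joint would pass 70% of its speed; a pose out of reach is approached as far as the arm can. A call is refused whole if a number of a shift passes 41.7 or a number of a turn 0.125, either way. A call with a gripper value outside its range is refused whole. The fingers move at their own pace and stop on an object; "newtons" is the grip in N (left out, the last holds). Time passes only in rows, so rows that do not move let the fingers close, or fill a call up. It gives the time, the measured TCP pose, the force, the opening and the grip force at its end, in the units of the state.
- observe(): the state, without advancing time (a new reading comes with each control period).
- cams.get_image(name): name is "scene" or "side" or "wrist"; returns a dict with "img" (480x640x3 uint8, blue, green, red), "vfov" (degrees; the focal length in pixels is half the picture's height over the tangent of half this angle, whatever the lens; pixels are square), "cx", "cy" (the principal point, pixels), "T" (4x4, takes a point from camera to world coordinates). Camera axes: x right, y up, looking along -z (the intrinsics and any distortion apply to the point x, -y, -z); pixel columns grow to the right and rows downward; lengths in m; the calibration is good to about 2 mm. The wrist camera is an equidistant fisheye: a pixel r from the principal point sees the ray r / f radians off the axis. A picture is of the moment at which its call begins. There is no depth.
- job_done(): hands the job in; it is judged then, once.
The state is a dict: "time": time; "qpos": joint angles; "qd": joint speeds; "tau": joint torques, N m; "eef_pos": TCP position; "ee_rot": TCP orientation; "contact_force": force on the tool from outside, world axes, zero at the start; "torque": the same for the moment, N m; "opening": finger opening in m; "grasp_force": force on a finger pad.
Only numpy, scipy, OpenCV 4.12 (cv2) and the standard library are available. Lean on these libraries where they do the work, as an engineer would, in place of code of your own. Each camera call takes 0.05 s, during which the arm holds its last target. There are 200 camera calls.

## Working session

There is one attempt and no reset: what is moved stays moved. The work goes in short steps, Python scripts to look and compute and a tool call to move; the robot and the scene stay as the last step left them, time stands still between calls to the robot, and variables do not carry over. Pictures are saved under pics/ and viewed, at most 10 in all, crops included, and the job is handed in when it is done.

Besides the shell and the picture viewer there is one more tool, called after "Emit:" as name(argument=value, ...), one argument or row to a line, values as JSON. play_rows: Moves the arm, as the interface text tells. Its arguments: {"type":"object","properties":{"commands":{"type":"array"},"newtons":{"type":"number"}},"required":["commands"]}

```bash
ls; mkdir -p pics; python3 - <<'E'
from rig import observe, cams
import cv2,numpy as np
s=observe(); print(s['time'],s['eef_pos'],s['ee_rot'],s['opening'])
for n in ["scene","side","wrist"]:
    d=cams.get_image(n); cv2.imwrite(f"pics/{n}0.png",d["img"]); print(n,d["vfov"],d["cx"],d["cy"],np.round(d["T"],3).tolist(), [k for k in d])
E
```

```text
pics
0.0 [ 0.26191523 -0.56663221  0.25194458] [-1.21050696e-03  9.76676335e-01  2.14713424e-01 -1.28220462e-04] 0.08513500370416041
scene 43.633768161406095 310.4245586382374 238.21340036248245 [[0.176, 0.443, -0.879, -0.906], [-0.984, 0.101, -0.146, -0.188], [0.024, 0.891, 0.453, 0.854], [0.0, 0.0, 0.0, 1.0]] ['img', 'vfov', 'cx', 'cy', 'T']
side 46.53196449668569 327.9051246054702 240.09356664062713 [[-0.312, 0.378, -0.872, -0.6], [-0.95, -0.138, 0.28, 0.437], [-0.014, 0.915, 0.402, 0.623], [0.0, 0.0, 0.0, 1.0]] ['img', 'vfov', 'cx', 'cy', 'T']
wrist 65.70646984690485 319.5731597793689 237.88682078294033 [[0.42, 0.874, 0.244, 0.325], [-0.908, 0.405, 0.11, -0.538], [-0.003, -0.268, 0.963, 0.372], [0.0, 0.0, 0.0, 1.0]] ['img', 'vfov', 'cx', 'cy', 'T']
```

View pics/scene0.png

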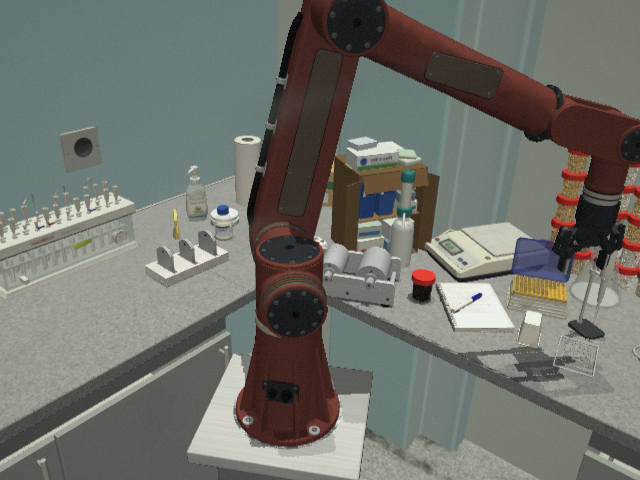

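View pics/side0.png

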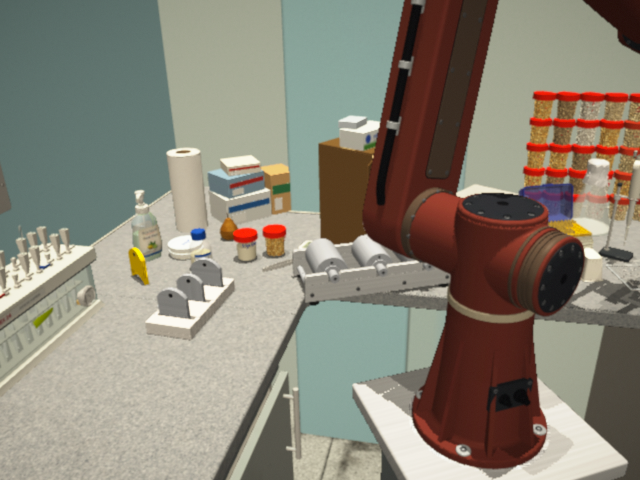

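```bash
cat > h.py <<'E'
import numpy as np,cv2
from rig import observe,cams
def ray(d,u,v,fish=False):
    f=240/np.tan(np.radians(d["vfov"]/2)); x=(u-d["cx"]); y=(v-d["cy"])
    if fish:
        r=np.hypot(x,y); t=r/f; k=np.sin(t)/max(r,1e-9); c=np.array([x*k,-y*k,-np.cos(t)])
    else: c=np.array([x/f,-y/f,-1.])
    T=np.array(d["T"]); w=T[:3,:3]@c
    return T[:3,3],w/np.linalg.norm(w)
def onz(d,u,v,z,fish=False):
    o,w=ray(d,u,v,fish); return o+w*(z-o[2])/w[2]
def proj(d,p,fish=False):
    T=np.array(d["T"]); c=T[:3,:3].T@(np.asarray(p)-T[:3,3]); f=240/np.tan(np.radians(d["vfov"]/2))
    x,y,z=c[0],-c[1],-c[2]
    if fish:
        r=np.hypot(x,y); t=np.arctan2(r,z); k=f*t/max(r,1e-9); return np.array([d["cx"]+x*k,d["cy"]+y*k])
    return np.array([d["cx"]+f*x/z,d["cy"]+f*y/z])
def tri(r1,r2):
    (a,u),(b,v)=r1,r2
    M=np.stack([u,-v],1); t=np.linalg.lstsq(M,b-a,rcond=None)[0]
    p,q=a+u*t[0],b+v*t[1]; return (p+q)/2,np.linalg.norm(p-q)
E
python3 - <<'E'
import cv2,numpy as np
s=cv2.imread("pics/side0.png"); c=cv2.imread("pics/scene0.png")
def crop(i,x,y,w=133,h=100): return cv2.resize(i[y:y+h,x:x+w],(400,300),interpolation=cv2.INTER_CUBIC)
top=np.hstack([crop(s,130,245),crop(c,130,205)]); bot=np.hstack([crop(s,290,215,173,130),crop(c,310,225)])
cv2.imwrite("pics/comp.png",np.vstack([top,bot]))
E
```

```text
(no output)
```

View pics/comp.png

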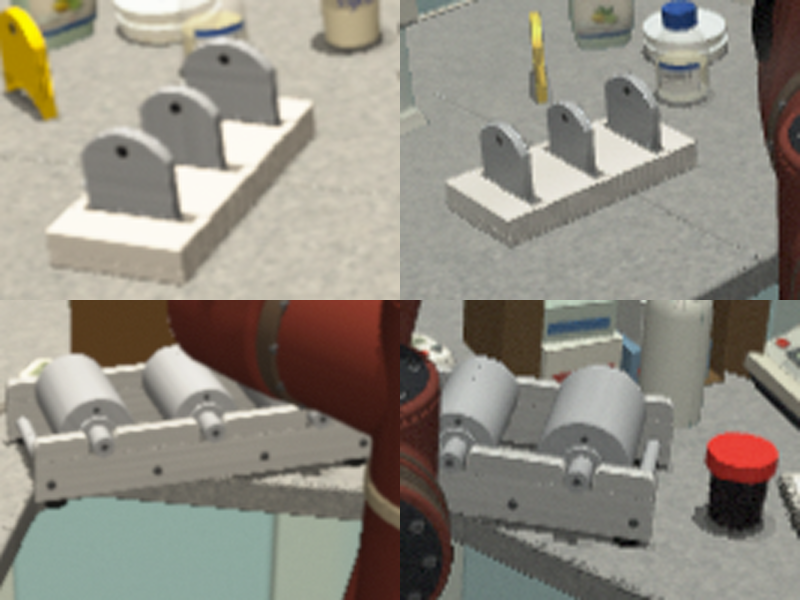

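```bash
python3 - <<'E'
from h import *
s=cams.get_image("side"); c=cams.get_image("scene")
np.set_printoptions(precision=4,suppress=True)
S=[(146,322.3),(189.9,326.7),(234.1,278.3)];C=[(145.6,265.7),(167.2,279),(228.1,251.7)]
for a,b in zip(S,C): print(onz(s,*a,.028),onz(c,*b,.028),tri(ray(s,*a),ray(c,*b)))
print("journals"); 
for p in [(334.5,275.7),(382.1,269.2)]: print('side',onz(s,*p,.062))
for p in [(369.9,283.3),(328.3,275)]: print('scene',onz(c,*p,.062))
print("rack corners",onz(s,306.4,300.8,0),onz(c,394.8,305,0))
# leaves base ends at block top z=.028 ,side crop
for a,b in [((88,208),(180,218)),((140,160),(223,169)),((185,115),(278,124))]:
    q=[onz(s,130+u/3.0075,245+v/3,.028) for u,v in (a,b)]; print('leaf',*q,np.linalg.norm(q[0]-q[1]))
for a,b in [((485,172),(535,203)),((548,145),(597,175)),((607,118),(660,150))]:
    q=[onz(c,130+(u-400)/3.0075,205+v/3,.028) for u,v in (a,b)]; print('leafC',*q,np.linalg.norm(q[0]-q[1]))
E
```

```text
[0.426  0.4928 0.028 ] [0.4311 0.4928 0.028 ] (array([0.4313, 0.4931, 0.0264]), np.float64(0.0025369676818744673))
[0.38   0.4109 0.028 ] [0.3769 0.4081 0.028 ] (array([0.3829, 0.4107, 0.0252]), np.float64(0.0017385542585504038))
[0.5562 0.2943 0.028 ] [0.5586 0.2966 0.028 ] (array([0.553 , 0.2948, 0.0304]), np.float64(0.0013572636177686774))
journals
side [0.4281 0.093  0.062 ]
side [ 0.4221 -0.0169  0.062 ]
scene [ 0.4144 -0.1244  0.062 ]
scene [ 0.4327 -0.0143  0.062 ]
rack corners [0.4479 0.153  0.    ] [ 0.4232 -0.1926  0.    ]
leaf [0.4488 0.466  0.028 ] [0.4145 0.4077 0.028 ] 0.06767738192237954
leaf [0.505  0.4273 0.028 ] [0.4718 0.3724 0.028 ] 0.06422268386041716
leaf [0.5643 0.3899 0.028 ] [0.5262 0.3255 0.028 ] 0.07483611155432499
leafC [0.4563 0.4666 0.028 ] [0.4126 0.4008 0.028 ] 0.07904894621013642
leafC [0.5186 0.4295 0.028 ] [0.4733 0.3644 0.028 ] 0.0792734830215918
leafC [0.5837 0.3939 0.028 ] [0.5323 0.323  0.028 ] 0.08761138316766784
```

Emit:
play_rows(
  commands=[
    [0,26.8,-24.9,-15,0],
    [0,26.8,-24.9,-15,0],
    [0,26.8,-24.9,-15,0],
    [0,26.8,-24.9,-15,0],
    [0,26.8,-24.9,-15,0],
  ],
)

```text
time: 0.67
eef_pos: [0.3318, -0.3965, 0.3287]
ee_rot: [-0.0, 0.977, 0.214, 0.0]
contact_force: [1.1, -0.6, 0.5]
opening: 0.0854
grasp_force: 0.0
```

Emit:
play_rows(
  commands=[
    [0,26.8,-24.9,-5,0],
    [0,26.8,-24.9,-5,0],
    [0,26.8,-24.9,-5,0],
    [0,26.8,-24.9,-5,0],
    [0,26.8,-24.9,-5,0],
  ],
)

```text
time: 1.08
eef_pos: [0.4012, -0.2272, 0.3537]
ee_rot: [0.0, 0.977, 0.215, 0.0]
contact_force: [0.5, -0.3, 0.0]
opening: 0.0856
grasp_force: 0.0
```

Emit:
play_rows(
  commands=[
    [0,26.8,-24.9,-5,0],
    [0,26.8,-24.9,-5,0],
    [0,26.8,-24.9,-5,0],
    [0,26.8,-24.9,-5,0],
    [0,26.8,-24.9,-5,0],
  ],
)

```text
time: 1.5
eef_pos: [0.4707, -0.0579, 0.3787]
ee_rot: [0.0, 0.977, 0.215, 0.0]
contact_force: [-0.1, -0.4, 0.6]
opening: 0.0853
grasp_force: 0.0
```

Emit:
play_rows(
  commands=[
    [0,0,0,0,-0.113],
    [0,0,0,0,-0.113],
    [0,0,0,0,-0.113],
    [0,0,0,0,-0.113],
    [0,0,0,0,-0.113],
  ],
)

```text
time: 1.92
eef_pos: [0.4703, -0.0594, 0.3782]
ee_rot: [-0.0, 0.877, 0.481, -0.0]
contact_force: [0.2, -0.7, 0.5]
opening: 0.0853
grasp_force: 0.0
```

```bash
python3 - <<'E'
from h import *
d=cams.get_image("wrist"); cv2.imwrite("pics/w1.png",d["img"]); np.savez("w1.npz",**d)
E
```

```text
(no output)
```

View pics/w1.png

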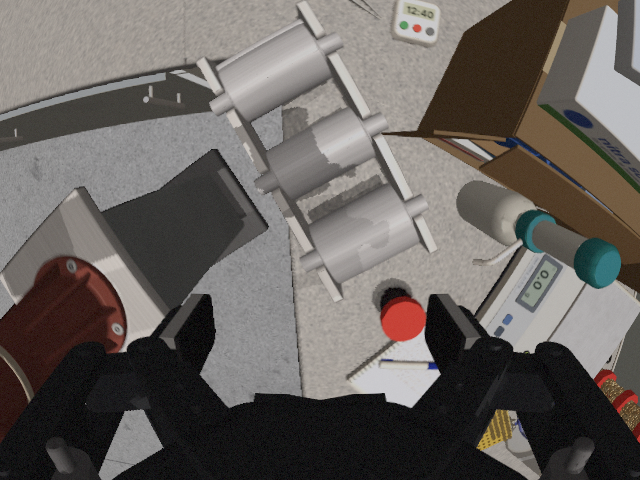

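```bash
cat >> h.py <<'E'
def rect(d,P,eu,ev,nu,nv,step,fish=True):
    """top-view sampling: pixel (i,j) -> P+eu*i*step+ev*j*step"""
    m=np.array([[proj(d,P+eu*i*step+ev*j*step,fish) for i in range(nu)] for j in range(nv)],np.float32)
    return cv2.remap(d["img"],m[...,0],m[...,1],cv2.INTER_CUBIC)
E
python3 - <<'E'
from h import *
d=dict(np.load("w1.npz"));np.set_printoptions(precision=4,suppress=True)
J=[((218,104),(335,43)),((264,183),(380,122)),((308,262),(422,204))]
for a,b in J:
    p,q=onz(d,*a,.062,True),onz(d,*b,.062,True); print(p,q,np.degrees(np.arctan2(*(q-p)[1::-1])),(p+q)/2, np.linalg.norm(p-q))
print("base cam",d["T"][:3,3])
# columns: world -y to right, rows: x up
img=rect(d,np.array([.62,.19,.062]),np.array([0,-1.,0]),np.array([-1.,0,0]),420,240,.001)
cv2.imwrite("pics/r1.png",cv2.resize(img,(798,456)))
E
```

```text
[0.4292 0.0993 0.062 ] [0.5833 0.0843 0.062 ] -5.528367116793715 [0.5062 0.0918 0.062 ] 0.15479781665231593
[ 0.4229 -0.0113  0.062 ] [ 0.5771 -0.0233  0.062 ] -4.446565249977422 [ 0.5    -0.0173  0.062 ] 0.15462591895050803
[ 0.4135 -0.1224  0.062 ] [ 0.5711 -0.1348  0.062 ] -4.489959338795093 [ 0.4923 -0.1286  0.062 ] 0.15807991418102288
base cam [ 0.5078 -0.0016  0.4985]
```

View pics/r1.png

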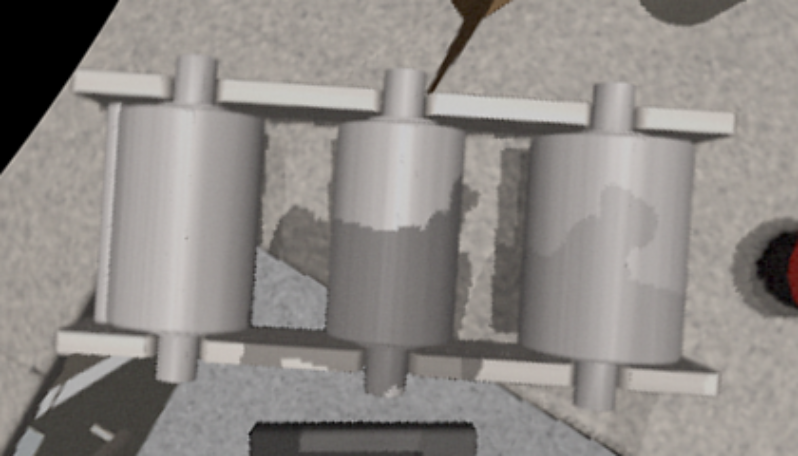

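Emit:
play_rows(
  commands=[
    [0,31.7,-19.2,6.5,0],
    [0,31.7,-19.2,6.5,0],
    [0,31.7,-19.2,6.5,0],
    [0,31.7,-19.2,6.5,0],
    [0,31.7,-19.2,6.5,0],
  ],
)

```text
time: 2.38
eef_pos: [0.4754, 0.127, 0.3457]
ee_rot: [0.0, 0.879, 0.477, 0.0]
contact_force: [0.2, 0.7, -0.8]
opening: 0.0853
grasp_force: 0.0
```

Emit:
play_rows(
  commands=[
    [0,31.7,-19.2,6.5,0],
    [0,31.7,-19.2,6.5,0],
    [0,31.7,-19.2,6.5,0],
    [0,31.7,-19.2,6.5,0],
    [0,31.7,-19.2,6.5,0],
  ],
)

```text
time: 2.8
eef_pos: [0.4806, 0.3126, 0.313]
ee_rot: [0.0, 0.879, 0.477, 0.0]
contact_force: [0.9, -1.0, 0.9]
opening: 0.0853
grasp_force: 0.0
```

Emit:
play_rows(
  commands=[
    [90,31.7,-19.2,6.5,0],
    [90,31.7,-19.2,6.5,0],
    [90,0,0,0,0],
    [90,0,0,0,0],
    [90,0,0,0,0],
  ],
)

```text
time: 3.22
eef_pos: [0.4829, 0.3846, 0.2999]
ee_rot: [0.0, 0.878, 0.478, -0.0]
contact_force: [0.3, -0.7, -0.1]
opening: 0.0553
grasp_force: 0.0
```

```bash
python3 - <<'E'
from h import *
d=cams.get_image("wrist"); np.savez("w2.npz",**d); cv2.imwrite("pics/w2.png",d["img"])
E
```

```text
(no output)
```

View pics/w2.png

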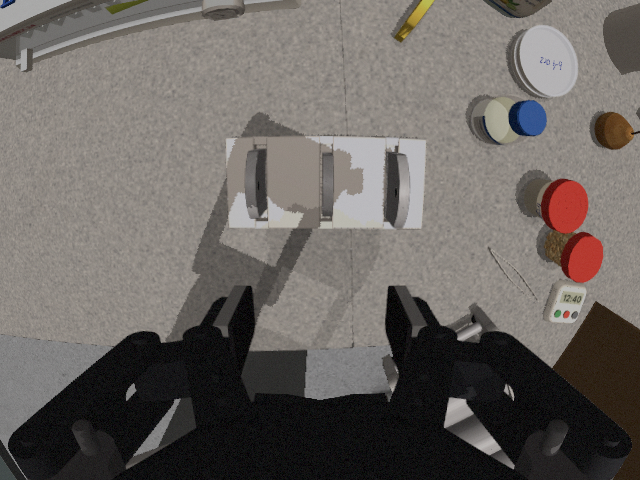

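```bash
python3 - <<'E'
from h import *
d=dict(np.load("w2.npz"));np.set_printoptions(precision=4,suppress=True)
g=cv2.cvtColor(d["img"],cv2.COLOR_BGR2HSV)
# block corners
C=[onz(d,*p,.028,True) for p in [(226.5,137.5),(426,139),(424,228.5),(228.5,229.5)]]
for i in range(4): print(C[i],np.linalg.norm(C[i]-C[(i+1)%4]))
ctr=np.mean(C,0); ex=(C[1]-C[0]+C[2]-C[3]); print(ctr,np.degrees(np.arctan2(ex[1],ex[0])))
q=observe(); w,x,y,z=q["ee_rot"]; print("toolx deg",np.degrees(2*np.arctan2(y,x)))
a=np.radians(2*np.degrees(np.arctan2(y,x))-90); eu=np.array([np.cos(a),np.sin(a),0]); ev=np.array([np.sin(a),-np.cos(a),0])
P=ctr+eu*-.12-ev*.075; P[2]=.07
img=rect(d,P,eu,ev,480,300,.0005)
cv2.imwrite("pics/r2.png",cv2.resize(img,(800,500),interpolation=cv2.INTER_CUBIC)); print(P,eu,ev)
E
```

```text
[0.4382 0.4972 0.028 ] 0.21302258118776077
[0.6166 0.3808 0.028 ] 0.09911338957672908
[0.5651 0.2961 0.028 ] 0.21790780013267136
[0.3814 0.4133 0.028 ] 0.10125469554731825
[0.5003 0.3969 0.028 ] -32.82060531630294
toolx deg 57.08452923112473
[0.4403 0.525  0.07  ] [ 0.8395 -0.5434  0.    ] [-0.5434 -0.8395  0.    ]
```

View pics/r2.png

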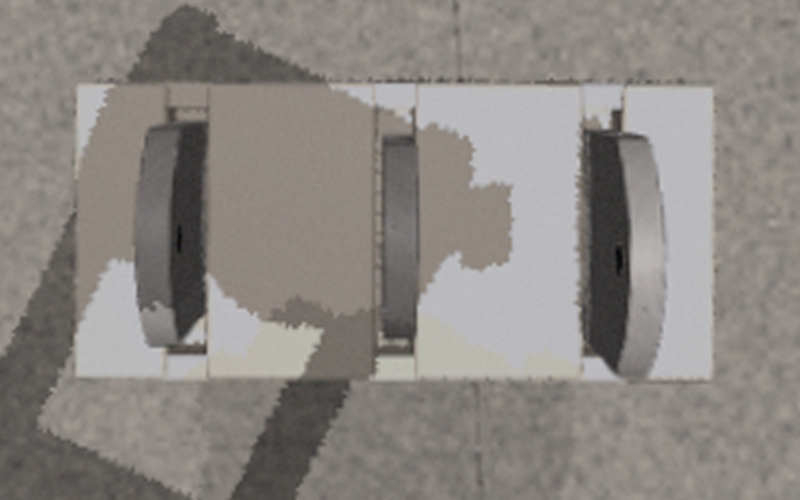

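```bash
python3 - <<'E'
from h import *
d=dict(np.load("w2.npz"));np.set_printoptions(precision=4,suppress=True)
ctr=np.array([.5003,.3969,0]);eu=np.array([ 0.8395,-0.5434,0]);ev=np.array([-0.5434,-0.8395,0])
cam=d["T"][:3,3];h=cam[2];vn=(cam-ctr)@ev*1e3;un=(cam-ctr)@eu*1e3
tcp=observe()["eef_pos"]; print("cam h,vn,un",h,vn,un,"tcp uv",(tcp-ctr)@eu*1e3,(tcp-ctr)@ev*1e3)
# top of leaf (thickness edges at apex) u px ; v edges
for n,w,t,ua,ub,va,vb in [(38,66,.089,136,172,125,345),(34,60,.086,384,419,135,340),(42,72,.092,630,665,132,380)]:
    k=(h-t)/(h-.07); u=((ua+ub)/2/3.3333-120-un)*k+un
    a=(va/3.3333-75-vn)*(h-.028)/(h-.07)+vn
    Vb=vb/3.3333-75-vn; zs=h-(a+w-vn)/Vb*(h-.07)
    print(n,"u",u,"thick",(ub-ua)/3.333*k,"vcentre",a+w/2,"zs",zs, "delta TCP: tooly",u-(tcp-ctr)@eu*1e3,"toolx",-(a+w/2-(tcp-ctr)@ev*1e3))
E
```

```text
cam h,vn,un 0.4201840316644167 -49.193600754644535 -7.449822966712454 tcp uv -7.376825868468516 20.076512071622336
38 u -70.19958919259511 thick 10.215043899915312 vcentre -3.097085367249285 zs 0.0636814703711937 delta TCP: tooly -62.8227633241266 toolx 23.17359743887162
34 u 0.09020449996785374 thick 10.02125437908437 vcentre -2.737240959040051 zs 0.06879706955536541 delta TCP: tooly 7.46703036843637 toolx 22.813753030662387
42 u 69.11910184661711 thick 9.84133098186207 vcentre 2.254805718497181 zs 0.07296337796775726 delta TCP: tooly 76.49592771508563 toolx 17.821706353125155
```

Emit:
play_rows(
  commands=[
    [90,11.6,-31.4,0,0],
    [90,11.6,-31.4,0,0],
    [90,0,0,40,0],
    [90,0,0,40,0],
    [90,0,0,40,0],
  ],
  newtons=40,
)

```text
time: 3.68
eef_pos: [0.4441, 0.4383, 0.1816]
ee_rot: [-0.0, 0.878, 0.478, 0.003]
contact_force: [0.0, 1.1, -1.2]
opening: 0.0555
grasp_force: 0.0
```

Emit:
play_rows(
  commands=[
    [90,0,0,40,0],
    [90,0,0,40,0],
    [90,0,0,22,0],
    [90,0,0,10,0],
    [90,0,0,0,0],
  ],
)

```text
time: 4.1
eef_pos: [0.4418, 0.4358, 0.0658]
ee_rot: [0.001, 0.879, 0.477, -0.003]
contact_force: [-0.0, 0.3, 0.1]
opening: 0.0551
grasp_force: 0.0
```

Emit:
play_rows(
  commands=[
    [255,0,0,0,0],
    [255,0,0,0,0],
    [255,0,0,0,0],
    [255,0,0,0,0],
    [255,0,0,0,0],
  ],
)

```text
time: 4.52
eef_pos: [0.4446, 0.4396, 0.0711]
ee_rot: [-0.0, 0.878, 0.478, 0.002]
contact_force: [-0.2, -0.8, 5.4]
opening: 0.0095
grasp_force: 40.8
```

Emit:
play_rows(
  commands=[
    [255,0,0,-5,0],
    [255,0,0,-30,0],
    [255,0,0,-40,0],
    [255,0,0,-40,0],
    [255,0,0,-40,0],
  ],
)

```text
time: 4.93
eef_pos: [0.4419, 0.4378, 0.2241]
ee_rot: [0.0, 0.878, 0.479, -0.001]
contact_force: [0.7, 0.3, -1.1]
opening: 0.0098
grasp_force: 39.7
```

Emit:
play_rows(
  commands=[
    [255,0,0,-25,0],
    [255,0,0,0,0],
    [255,0,0,0,0],
    [255,0,0,0,0],
    [255,0,0,0,0],
  ],
)

```text
time: 5.35
eef_pos: [0.4414, 0.4373, 0.2452]
ee_rot: [0.0, 0.878, 0.478, -0.003]
contact_force: [0.1, 0.0, -2.3]
opening: 0.0096
grasp_force: 39.8
```

```bash
python3 - <<'E'
from h import *
o=observe(); print(o["eef_pos"],o["opening"],o["grasp_force"],o["contact_force"],o["qpos"])
ims=[]
for n,fish in (("side",0),("scene",0),("wrist",1)):
    d=cams.get_image(n); np.savez(f"g_{n}.npz",**d)
    p=proj(d,o["eef_pos"]-[0,0,.02],fish); print(n,p); u,v=int(p[0]),int(p[1])
    if fish: c=cv2.resize(d["img"],(400,300))
    else:
        x0,y0=max(u-66,0),max(v-50,0); print(x0,y0); c=cv2.resize(d["img"][y0:y0+100,x0:x0+133],(400,300),interpolation=cv2.INTER_CUBIC)
    ims.append(c)
cv2.imwrite("pics/g1.png",np.vstack([np.hstack(ims[:2]),np.hstack([ims[2],ims[2]*0])]))
print(observe()["eef_pos"])
E
```

```text
[0.44137753 0.43725781 0.24517021] 0.009555460018482667 39.8261296749115 [ 0.10708911  0.03399343 -2.25884032] [6.67786980e-01 2.19101462e-01 1.62637560e+00 3.39160437e-05
 1.30173224e+00 1.24073267e+00]
side [161.05196274 224.75311588]
95 174
scene [159.74630537 200.19946022]
93 150
wrist [318.3215362  306.80713533]
[0.44187886 0.43759248 0.2456688 ]
```

View pics/g1.png

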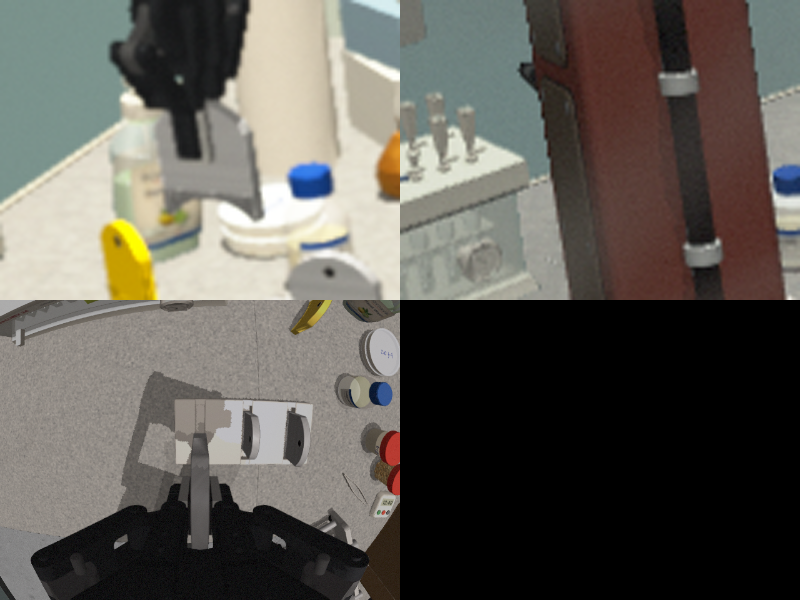

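```bash
cat >> h.py <<'E'
def inleaf(d,u,v,o,face):
    """ray hit on the leaf face (offset mm along tool y) -> (tool x, up) mm from TCP"""
    w,x,y,z=o["ee_rot"]; a=2*np.arctan2(y,x); tx=np.array([np.cos(a),np.sin(a),0]); ty=np.array([np.sin(a),-np.cos(a),0])
    c,r=ray(d,u,v); e=np.array(o["eef_pos"]); t=((e-c)@ty+face/1e3)/(r@ty); p=c+r*t-e
    return np.array([p@tx,p[2]])*1e3
E
python3 - <<'E'
from h import *
d=dict(np.load("g_side.npz")); o=observe()
for p in [(148.9,242.3),(180.8,246.0),(175,208),(148.9+0,236)]: print(inleaf(d,*p,o,-5))
# segment leaf in side crop
g=d["img"]; print(g[205:250:3,140:185:3].mean(2).astype(int))
E
```

```text
[ 28.67704011 -58.04223409]
[-39.73391632 -59.03964995]
[-38.07704471  18.39423175]
[ 26.50399048 -44.49809939]
[[116  23  30  28  22  24  31  25  32  30 194 199 198 206 210]
 [233  56  31  33  27  27  30  27 110 113 206 200 195 205 210]
 [193 185 169 141  36  26  24 108 128 142 120 175 191 204 208]
 [204 199 178 147  65  31  28 129 116 147 146 127 206 204 208]
 [220 214 168 150  98  30  30 115 102 147 147 150 192 191 207]
 [211 208 174 148 116  31  32  91  97 147 149 149 141 172 207]
 [212 200 181 147 142  29  31  62 114 145 148 148 150 142 206]
 [203 198 176 147 144  66  50  60 124 143 147 147 145 111 206]
 [182 179 185 153 150 150 149 149 148 149 147 147 146 108 203]
 [188 160 168 156 146 147 147 148 149 150 151 151 152 101 205]
 [196 190 192 166 145 149 148 148 148 151 150 151 150 116 221]
 [197 174 162 138 112 108 114 124 136 129 136 144 153 118 245]
 [195 202 199 154 101 110 166 148 215 198 181 103 100 109 203]
 [193 204 201 126 115 128 164 141 218 237 254 253 133 125 148]
 [187 199 196 121 107 115 150 124 217 213 247 253 254 166 240]]
```

Emit:
play_rows(
  commands=[
    [255,-25.5,24.3,0,0],
    [255,-25.5,24.3,0,0],
    [255,-25.5,24.3,0,0],
    [255,-25.5,24.3,0,0],
    [255,-25.5,24.3,0,0],
  ],
)

```text
time: 5.92
eef_pos: [0.4754, 0.2638, 0.2471]
ee_rot: [-0.0, 0.878, 0.479, -0.001]
contact_force: [0.5, 0.4, -2.3]
opening: 0.0097
grasp_force: 39.8
```

Emit:
play_rows(
  commands=[
    [255,-25.5,24.3,0,0],
    [255,-25.5,24.3,0,0],
    [255,-25.5,24.3,0,0],
    [255,-25.5,24.3,0,0],
    [255,-25.5,24.3,0,0],
  ],
)

```text
time: 6.33
eef_pos: [0.5083, 0.0907, 0.2473]
ee_rot: [-0.0, 0.878, 0.479, -0.001]
contact_force: [0.8, 0.3, -1.0]
opening: 0.0095
grasp_force: 39.8
```

Emit:
play_rows(
  commands=[
    [255,0,0,0,-0.1],
    [255,0,0,0,-0.1],
    [255,0,0,0,-0.1],
    [255,0,0,0,-0.1],
    [255,0,0,0,-0.1],
  ],
)

```text
time: 6.75
eef_pos: [0.5083, 0.0921, 0.2471]
ee_rot: [-0.001, 0.731, 0.682, -0.001]
contact_force: [1.0, 0.2, -1.4]
opening: 0.0098
grasp_force: 39.8
```

```bash
python3 - <<'E'
from h import *
o=observe(); print(o["eef_pos"],o["ee_rot"])
for n in ("wrist","side"):
    d=cams.get_image(n); np.savez(f"p_{n}.npz",**d)
    if n=="wrist":
        img=rect(d,np.array([.60,.19,.062]),np.array([0,-1.,0]),np.array([-1.,0,0]),200,200,.001); a=cv2.resize(img,(400,400),interpolation=cv2.INTER_CUBIC)
        print(d["T"][:3,3])
    else: 
        u,v=map(int,proj(d,o["eef_pos"]-[0,0,.06])); print(u-50,v-50); b=cv2.resize(d["img"][v-50:v+50,u-50:u+50],(400,400),interpolation=cv2.INTER_CUBIC)
cv2.imwrite("pics/p1.png",np.hstack([a,b])); print(observe()["eef_pos"])
E
```

```text
[0.50830168 0.09206004 0.24713421] [-7.17938240e-04  7.30960094e-01  6.82419385e-01 -7.80328034e-04]
[0.51413532 0.16033619 0.36749066]
272 159
[0.5083345  0.09224197 0.24730087]
```

View pics/p1.png

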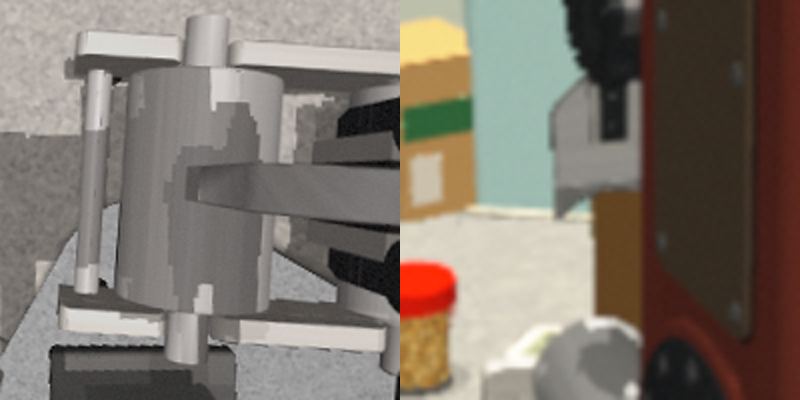

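```bash
python3 - <<'E'
from h import *
d=dict(np.load("p_side.npz")); o=observe(); g=d["img"].mean(2).astype(int)
for p in [(310.3,206.5),(311.2,213),(310.3,190)]: print(inleaf(d,*p,o,-5))
print(g[180:218:3,304:318])
w,x,y,z=o["ee_rot"]; print(np.degrees(2*np.arctan2(y,x))-90)
E
```

```text
[ 28.79077462 -47.79963276]
[ 27.18421403 -63.19085508]
[27.75544659 -9.93274509]
[[173 173 173 173 174 172 173 174 174 172 158 133 121 122]
 [173 174 174 173 173 174 169 159 133 125 134 138 138 137]
 [174 175 173 174 172 153 127 125 135 138 139 139 140 140]
 [173 173 172 174 168 130 121 137 139 138 138 139 139 139]
 [175 174 174 173 170 127 112 134 139 141 140 139 139 139]
 [174 174 174 173 169 124 105 129 138 137 137 137 136 137]
 [172 173 174 174 173 170 146 135 141 142 142 141 141 142]
 [174 175 173 172 175 170 141 131 137 138 138 139 139 140]
 [174 173 173 174 173 170 151 136 137 136 139 141 142 137]
 [173 173 174 174 175 171 137 106  99  99  98  97  97  99]
 [179 180 180 178 178 174 139 108 100  96  99 124 155 169]
 [193 196 197 198 201 201 162 135 139 176 197 194 200 205]
 [208 208 210 211 211 213 213 212 212 211 212 211 211 211]]
-4.2052252412516395
```

Emit:
play_rows(
  commands=[
    [255,2.7,-3,25,0],
    [255,0,0,35,0],
    [255,0,0,25,0],
    [255,0,0,8,0],
    [255,0,0,0,0],
  ],
)

```text
time: 7.27
eef_pos: [0.5033, 0.0952, 0.1519]
ee_rot: [-0.002, 0.733, 0.68, -0.003]
contact_force: [-0.9, -0.3, -1.0]
opening: 0.0097
grasp_force: 39.7
```

Emit:
play_rows(
  commands=[
    [255,0,0,1,0],
    [255,0,0,1,0],
    [255,0,0,1,0],
    [255,0,0,1,0],
    [255,0,0,0,0],
  ],
)

```text
time: 7.68
eef_pos: [0.5068, 0.0953, 0.1524]
ee_rot: [0.001, 0.733, 0.681, 0.001]
contact_force: [-0.5, -0.4, -2.2]
opening: 0.0097
grasp_force: 39.7
```

Emit:
play_rows(
  commands=[
    [255,0,0,1,0],
    [255,0,0,1,0],
    [255,0,0,0,0],
    [255,0,0,0,0],
    [255,0,0,0,0],
  ],
)

```text
time: 8.1
eef_pos: [0.506, 0.0953, 0.1493]
ee_rot: [-0.0, 0.732, 0.681, -0.0]
contact_force: [0.5, -0.7, -1.5]
opening: 0.0099
grasp_force: 39.7
```

Emit:
play_rows(
  commands=[
    [255,0,0,1,0],
    [255,0,0,0,0],
    [255,0,0,0,0],
    [255,0,0,0,0],
    [255,0,0,0,0],
  ],
)

```text
time: 8.52
eef_pos: [0.5061, 0.0952, 0.1483]
ee_rot: [0.0, 0.732, 0.681, 0.0]
contact_force: [0.8, -0.2, -0.5]
opening: 0.0096
grasp_force: 39.9
```

```bash
python3 - <<'E'
from h import *
for i in range(4):
    o=observe(); print(o["eef_pos"],o["contact_force"],o["torque"]); cams.get_image("side")
E
```

```text
[0.50609998 0.09520634 0.14832297] [ 0.7539628  -0.24203707 -0.48571925] [-0.08301134 -0.01725344  0.06713555]
[0.50609619 0.09523268 0.14834163] [ 0.46299656  0.56719664 -0.88811348] [-0.08552412 -0.03445598 -0.06290791]
[0.50611604 0.09522986 0.14835146] [ 0.51928155 -0.22794122  0.60451082] [-0.06435956 -0.06020812 -0.02764888]
[0.50607149 0.09521547 0.14831927] [ 0.14696573 -0.0792122  -1.59026092] [-0.07108561 -0.04496634  0.05200315]
```

Emit:
play_rows(
  commands=[
    [255,0,0,1,0],
    [255,0,0,0,0],
    [255,0,0,0,0],
    [255,0,0,0,0],
    [255,0,0,0,0],
  ],
)

```text
time: 9.13
eef_pos: [0.5063, 0.0951, 0.1478]
ee_rot: [0.0, 0.732, 0.681, 0.0]
contact_force: [-0.9, -1.1, 4.5]
opening: 0.0094
grasp_force: 40.5
```

Emit:
play_rows(
  commands=[
    [255,0,0,1,0],
    [255,0,0,0,0],
    [255,0,0,0,0],
    [255,0,0,0,0],
    [255,0,0,0,0],
  ],
)

```text
time: 9.55
eef_pos: [0.5066, 0.095, 0.1476]
ee_rot: [0.001, 0.732, 0.681, 0.0]
contact_force: [-2.2, -1.2, 8.2]
opening: 0.0096
grasp_force: 41.2
```

Emit:
play_rows(
  commands=[
    [255,0,0,1,0],
    [255,0,0,0,0],
    [255,0,0,0,0],
    [255,0,0,0,0],
    [255,0,0,0,0],
  ],
)

```text
time: 9.97
eef_pos: [0.5068, 0.095, 0.1474]
ee_rot: [0.001, 0.732, 0.681, 0.0]
contact_force: [-3.3, -1.2, 11.6]
opening: 0.0098
grasp_force: 41.6
```

Emit:
play_rows(
  commands=[
    [255,0,0,-2,0],
    [255,0,0,0,0],
    [235,0,0,0,0],
    [220,0,0,0,0],
    [200,0,0,0,0],
  ],
)

```text
time: 10.38
eef_pos: [0.5055, 0.0957, 0.1465]
ee_rot: [-0.001, 0.733, 0.681, 0.0]
contact_force: [0.1, -0.2, 0.4]
opening: 0.0184
grasp_force: 0.0
```

Emit:
play_rows(
  commands=[
    [180,0,0,0,0],
    [150,0,0,0,0],
    [120,0,0,0,0],
    [90,0,0,0,0],
    [90,0,0,0,0],
  ],
)

```text
time: 10.8
eef_pos: [0.5059, 0.0954, 0.1472]
ee_rot: [-0.0, 0.732, 0.681, -0.0]
contact_force: [-0.0, -0.4, 0.4]
opening: 0.0554
grasp_force: 0.0
```

Emit:
play_rows(
  commands=[
    [90,0,0,-10,0],
    [90,0,0,-30,0],
    [90,0,0,-40,0],
    [90,0,0,-30,0],
    [90,0,0,0,0],
  ],
)

```text
time: 11.22
eef_pos: [0.5108, 0.0956, 0.2666]
ee_rot: [0.005, 0.732, 0.681, 0.006]
contact_force: [0.9, 1.2, 0.5]
opening: 0.0551
grasp_force: 0.0
```

```bash
python3 - <<'E'
from h import *
o=observe(); print(o["eef_pos"],o["ee_rot"])
d=cams.get_image("wrist"); np.savez("q1.npz",**d); cv2.imwrite("pics/q1.png",d["img"])
d=cams.get_image("side"); np.savez("q1s.npz",**d)
E
```

```text
[0.51079003 0.09559907 0.26656864] [0.00499631 0.73238401 0.68084698 0.00600696]
```

Emit:
play_rows(
  commands=[
    [90,0,0,0,0.1],
    [90,0,0,0,0.1],
    [90,0,0,0,0.1],
    [90,0,0,0,0.1],
    [90,0,0,0,0.1],
  ],
)

```text
time: 11.73
eef_pos: [0.5046, 0.0952, 0.2551]
ee_rot: [-0.001, 0.879, 0.476, -0.002]
contact_force: [0.2, -0.2, 0.8]
opening: 0.055
grasp_force: 0.0
```

Emit:
play_rows(
  commands=[
    [90,25,-16.9,0,0],
    [90,25,-16.9,0,0],
    [90,25,-16.9,0,0],
    [90,25,-16.9,0,0],
    [90,25,-16.9,0,0],
  ],
)

```text
time: 12.15
eef_pos: [0.5013, 0.247, 0.2551]
ee_rot: [-0.0, 0.878, 0.478, -0.002]
contact_force: [0.5, -0.5, 0.7]
opening: 0.0549
grasp_force: 0.0
```

Emit:
play_rows(
  commands=[
    [90,25,-16.9,0,0],
    [90,25,-16.9,0,0],
    [90,25,-16.9,0,0],
    [90,25,-16.9,0,0],
    [90,25,-16.9,0,0],
  ],
)

```text
time: 12.57
eef_pos: [0.4981, 0.3978, 0.2548]
ee_rot: [0.0, 0.878, 0.479, -0.002]
contact_force: [0.2, -0.3, 0.9]
opening: 0.0551
grasp_force: 0.0
```

Emit:
play_rows(
  commands=[
    [90,0,0,0,0],
    [90,0,0,0,0],
    [90,0,0,0,0],
    [90,0,0,0,0],
    [90,0,0,0,0],
  ],
)

```text
time: 12.98
eef_pos: [0.4995, 0.3956, 0.2568]
ee_rot: [0.0, 0.878, 0.478, -0.001]
contact_force: [-0.1, -0.9, 0.8]
opening: 0.055
grasp_force: 0.0
```

```bash
python3 - <<'E'
from h import *
o=observe(); print(o["eef_pos"],o["ee_rot"],np.degrees(2*np.arctan2(o["ee_rot"][2],o["ee_rot"][1]))-90)
ty=np.radians(-32.9);e=o["eef_pos"]
for n,(X,Y) in {34:(.5001,.3974)}.items():
    dx,dy=X-e[0],Y-e[1]; print("toolx",(dx*np.cos(ty+np.pi/2)+dy*np.sin(ty+np.pi/2))*1e3,"tooly",(dx*np.cos(ty)+dy*np.sin(ty))*1e3)
d=cams.get_image("side"); np.savez("q2s.npz",**d); cv2.imwrite("pics/q2s.png",d["img"])
d=cams.get_image("wrist"); np.savez("q2.npz",**d); cv2.imwrite("pics/q2.png",d["img"])
E
```

```text
[0.49954905 0.39564395 0.25679108] [ 1.76388678e-04  8.78441552e-01  4.77849406e-01 -5.95864508e-04] -32.90991344782393
toolx 1.7736777783246112 tooly -0.491256653975715
```

Emit:
play_rows(
  commands=[
    [90,1.8,-0.5,30,0],
    [90,0,0,40,0],
    [90,0,0,40,0],
    [90,0,0,40,0],
    [90,0,0,25,0],
  ],
)

```text
time: 13.5
eef_pos: [0.498, 0.3966, 0.078]
ee_rot: [0.0, 0.878, 0.478, -0.003]
contact_force: [-0.4, 0.3, -0.5]
opening: 0.0551
grasp_force: 0.0
```

Emit:
play_rows(
  commands=[
    [90,0,0,10,0],
    [90,0,0,4,0],
    [90,0,0,0,0],
    [90,0,0,0,0],
    [90,0,0,0,0],
  ],
)

```text
time: 13.92
eef_pos: [0.5022, 0.4, 0.0715]
ee_rot: [-0.0, 0.878, 0.478, 0.003]
contact_force: [-0.1, 0.4, 1.0]
opening: 0.0554
grasp_force: 0.0
```

Emit:
play_rows(
  commands=[
    [90,0,0,0,0],
    [90,0,0,0,0],
    [90,0,0,0,0],
    [90,0,0,0,0],
    [90,0,0,0,0],
  ],
)

```text
time: 14.33
eef_pos: [0.5001, 0.3988, 0.0686]
ee_rot: [-0.0, 0.878, 0.479, 0.0]
contact_force: [0.7, 0.2, 0.1]
opening: 0.0553
grasp_force: 0.0
```

Emit:
play_rows(
  commands=[
    [255,0,0,0,0],
    [255,0,0,0,0],
    [255,0,0,0,0],
    [255,0,0,0,0],
    [255,0,0,0,0],
  ],
)

```text
time: 14.75
eef_pos: [0.5, 0.3988, 0.0682]
ee_rot: [-0.0, 0.878, 0.478, -0.0]
contact_force: [-0.1, 0.1, -0.5]
opening: 0.0096
grasp_force: 40.3
```

```bash
python3 - <<'E'
from h import *
o=observe(); print(o["eef_pos"],o["contact_force"])
d=dict(np.load("q2s.npz")); a=cv2.imread("pics/side0.png"); 
df=cv2.absdiff(a,d["img"]).max(2); 
P=np.array([.505,.092,.1259]); print("exp centre",proj(d,P))
ax=np.radians(-4.2); nx=np.array([np.cos(ax),np.sin(ax),0]); wy=np.array([-np.sin(ax),np.cos(ax),0])
for n,(y,z) in {"apex":(0,.0395),"tipL":(.033,-.0395),"tipR":(-.033,-.0395)}.items(): print(n,proj(d,P+wy*y+[0,0,z]-nx*.005))
w=df[180:290,300:380]>25; n,l,s,c=cv2.connectedComponentsWithStats(w.astype(np.uint8))
for k in range(1,n):
    if s[k][4]>40: print(s[k]+[300,180,0,0,0],c[k]+[300,180])
r=w[20:80,5:60][::3]; print("\n".join("".join(".#"[int(v)] for v in q) for q in r))
E
```

```text
[0.50003763 0.39878285 0.06824942] [-0.12550462  0.06757631 -0.4704183 ]
exp centre [323.68946678 235.64682853]
apex [323.91431163 220.15755815]
tipL [310.33967259 254.08457785]
tipR [338.50454102 250.77055405]
[ 300  180   63  110 3027] [321.67327387 239.39081599]
[376 180   4  27 101] [377.58415842 192.42574257]
[ 355  218   25   72 1245] [369.79518072 255.47228916]
##############.........................................
##############.........................................
##############.........................................
###############...............................#........
###############........................................
###############........................................
###############....####................................
##############################.................#.......
############.####################......................
#####....##########################....................
###..##########.###################....................
####.##############################....................
####.##########.###################...............#.###
####.#################.############................####
..##.#####################.########..........#####.####
####..#############################.###...#########.###
####..###########################.....#..#.###....#..##
#..#..#######........................#.#...#.........##
......####..##.................#####.######.##........#
.........######...........#############..###...##.....#
```

Emit:
play_rows(
  commands=[
    [255,0,0,-5,0],
    [255,0,0,-30,0],
    [255,0,0,-40,0],
    [255,0,0,-40,0],
    [255,0,0,-40,0],
  ],
)

```text
time: 15.17
eef_pos: [0.4994, 0.3983, 0.2242]
ee_rot: [0.0, 0.878, 0.478, -0.001]
contact_force: [1.3, 0.2, -0.5]
opening: 0.0094
grasp_force: 40.2
```

Emit:
play_rows(
  commands=[
    [255,0,0,-20,0],
    [255,0,0,-7,0],
    [255,0,0,0,0],
    [255,0,0,0,0],
    [255,0,0,0,0],
  ],
)

```text
time: 15.58
eef_pos: [0.4985, 0.3977, 0.2467]
ee_rot: [0.0, 0.878, 0.478, -0.003]
contact_force: [-0.3, -0.5, -2.2]
opening: 0.0095
grasp_force: 40.2
```

```bash
cat > edges.py <<'E'
from h import *
import sys
W=float(sys.argv[1])
d=cams.get_image("side"); o=observe(); print(o["eef_pos"],o["opening"],o["contact_force"])
w,x,y,z=o["ee_rot"]; a=2*np.arctan2(y,x); tx=np.array([np.cos(a),np.sin(a),0]); ty=np.array([np.sin(a),-np.cos(a),0])
print("tool y deg",np.degrees(a)-90)
for dz in (-.03,-.036,-.042):
    row=[];S=np.arange(-45,45.1,1)
    for s in S:
        p=proj(d,o["eef_pos"]+tx*s/1e3+[0,0,dz]-ty*.005); row.append(cv2.getRectSubPix(d["img"],(1,1),tuple(map(float,p))).mean())
    print(dz," ".join(f"{int(s)}:{int(v)}" for s,v in zip(S,row) if abs(s)>24))
E
python3 edges.py 60
```

```text
[0.49849297 0.39767802 0.24647263] 0.009423749182643635 [ 0.12140771 -1.28253833 -2.08032923]
tool y deg -32.83276081005591
-0.03 -45:196 -44:197 -43:198 -42:199 -41:198 -40:198 -39:190 -38:176 -37:157 -36:128 -35:104 -34:108 -33:112 -32:122 -31:134 -30:140 -29:143 -28:145 -27:145 -26:145 -25:146 25:164 26:178 27:192 28:203 29:211 30:216 31:218 32:220 33:219 34:219 35:219 36:219 37:219 38:219 39:219 40:218 41:217 42:216 43:216 44:216 45:216
-0.036 -45:194 -44:195 -43:197 -42:197 -41:196 -40:195 -39:193 -38:180 -37:166 -36:144 -35:117 -34:105 -33:114 -32:123 -31:135 -30:148 -29:147 -28:146 -27:146 -26:147 -25:147 25:159 26:168 27:183 28:198 29:206 30:214 31:218 32:218 33:218 34:219 35:219 36:219 37:219 38:220 39:220 40:220 41:220 42:220 43:221 44:221 45:221
-0.042 -45:194 -44:196 -43:197 -42:197 -41:196 -40:192 -39:180 -38:167 -37:141 -36:115 -35:108 -34:103 -33:107 -32:115 -31:123 -30:130 -29:134 -28:133 -27:132 -26:137 -25:141 25:148 26:163 27:179 28:197 29:214 30:217 31:221 32:222 33:222 34:222 35:222 36:222 37:222 38:222 39:221 40:220 41:219 42:218 43:217 44:216 45:216
```

Emit:
play_rows(
  commands=[
    [255,-23.2,14.8,-5,0],
    [255,-23.2,14.8,-5,0],
    [255,-23.2,14.8,-5,0],
    [255,-23.2,14.8,-5,0],
    [255,-23.2,14.8,-5,0],
  ],
)

```text
time: 16.05
eef_pos: [0.498, 0.2596, 0.2726]
ee_rot: [-0.0, 0.878, 0.479, -0.002]
contact_force: [0.4, 0.2, -1.2]
opening: 0.0094
grasp_force: 40.2
```

Emit:
play_rows(
  commands=[
    [255,-23.2,14.8,0,0],
    [255,-23.2,14.8,0,0],
    [255,-23.2,14.8,0,0],
    [255,-23.2,14.8,0,0],
    [255,-23.2,14.8,0,0],
  ],
)

```text
time: 16.47
eef_pos: [0.4973, 0.1221, 0.2727]
ee_rot: [-0.001, 0.878, 0.479, -0.002]
contact_force: [0.8, -0.3, -1.2]
opening: 0.0098
grasp_force: 40.2
```

Emit:
play_rows(
  commands=[
    [255,-23.2,14.8,0,0],
    [255,-23.2,14.8,0,0],
    [255,-23.2,14.8,0,0],
    [255,-23.2,14.8,0,0],
    [255,-23.2,14.8,0,0],
  ],
)

```text
time: 16.88
eef_pos: [0.4966, -0.0151, 0.2728]
ee_rot: [-0.001, 0.878, 0.478, -0.002]
contact_force: [0.4, 0.3, -0.9]
opening: 0.0095
grasp_force: 40.2
```

Emit:
play_rows(
  commands=[
    [255,0,0,0,-0.1],
    [255,0,0,0,-0.1],
    [255,0,0,0,-0.1],
    [255,0,0,0,-0.1],
    [255,0,0,0,-0.1],
  ],
)

```text
time: 17.3
eef_pos: [0.4967, -0.014, 0.2727]
ee_rot: [-0.002, 0.731, 0.682, -0.001]
contact_force: [0.4, -0.1, -1.2]
opening: 0.0096
grasp_force: 40.2
```

Emit:
play_rows(
  commands=[
    [255,0,0,0,0],
    [255,0,0,0,0],
    [255,0,0,0,0],
    [255,0,0,0,0],
    [255,0,0,0,0],
  ],
)

```text
time: 17.72
eef_pos: [0.4979, -0.014, 0.275]
ee_rot: [-0.0, 0.733, 0.681, -0.0]
contact_force: [-0.4, 0.4, -1.3]
opening: 0.0093
grasp_force: 40.2
```

```bash
python3 - <<'E'
from h import *
o=observe(); e=o["eef_pos"]; print(e,np.degrees(2*np.arctan2(o["ee_rot"][2],o["ee_rot"][1]))-90)
d=cams.get_image("wrist"); np.savez("m.npz",**d); cv2.imwrite("pics/m.png",d["img"]); print(d["T"][:3,3])
# sample profile across middle roll on plane z=.062 at x offsets
ax=np.radians(-4.2); nx=np.array([np.cos(ax),np.sin(ax),0]); wy=np.array([-np.sin(ax),np.cos(ax),0]); P=np.array([.4969,-.0172,.062])
for s in (-.045,.045):
    print(s," ".join(f"{k}:{int(cv2.getRectSubPix(d['img'],(1,1),tuple(map(float,proj(d,P+nx*s+wy*k/1e3,True)))).mean())}" for k in list(range(-48,-20,1))+list(range(20,48,1))))
E
```

```text
[ 0.49785743 -0.01395331  0.27497016] -4.229395852427984
[0.503855   0.05428923 0.39531953]
-0.045 -48:99 -47:101 -46:101 -45:106 -44:132 -43:165 -42:175 -41:173 -40:170 -39:166 -38:166 -37:162 -36:147 -35:135 -34:137 -33:145 -32:151 -31:155 -30:158 -29:161 -28:164 -27:165 -26:166 -25:170 -24:169 -23:152 -22:126 -21:116 20:133 21:131 22:131 23:131 24:127 25:126 26:123 27:120 28:116 29:116 30:113 31:106 32:112 33:147 34:169 35:165 36:161 37:158 38:162 39:168 40:169 41:166 42:161 43:162 44:164 45:167 46:170 47:169
0.045 -48:122 -47:123 -46:122 -45:121 -44:122 -43:130 -42:154 -41:177 -40:185 -39:184 -38:183 -37:183 -36:167 -35:141 -34:136 -33:144 -32:149 -31:157 -30:160 -29:161 -28:160 -27:159 -26:161 -25:163 -24:167 -23:170 -22:172 -21:172 20:130 21:131 22:130 23:128 24:124 25:123 26:120 27:117 28:115 29:113 30:109 31:107 32:101 33:99 34:112 35:123 36:126 37:127 38:126 39:127 40:128 41:127 42:126 43:126 44:125 45:123 46:117 47:116
```

Emit:
play_rows(
  commands=[
    [255,-1.2,-1,30,0],
    [255,0,0,40,0],
    [255,0,0,35,0],
    [255,0,0,16,0],
    [255,0,0,6.5,0],
  ],
)

```text
time: 18.18
eef_pos: [0.4937, -0.0149, 0.1442]
ee_rot: [-0.003, 0.732, 0.681, -0.003]
contact_force: [-4.3, -2.2, 10.3]
opening: 0.0094
grasp_force: 41.8
```

Emit:
play_rows(
  commands=[
    [255,0,0,0,0],
    [255,0,0,0,0],
    [255,0,0,0,0],
    [255,0,0,0,0],
    [255,0,0,0,0],
  ],
)

```text
time: 18.6
eef_pos: [0.4981, -0.0152, 0.1494]
ee_rot: [0.001, 0.732, 0.681, 0.001]
contact_force: [0.4, 0.1, -0.9]
opening: 0.0095
grasp_force: 40.1
```

Emit:
play_rows(
  commands=[
    [255,0,0,1,0],
    [255,0,0,1,0],
    [255,0,0,1,0],
    [255,0,0,0,0],
    [255,0,0,0,0],
  ],
)

```text
time: 19.02
eef_pos: [0.4969, -0.0152, 0.1448]
ee_rot: [0.0, 0.732, 0.681, -0.0]
contact_force: [-0.2, -0.4, -1.2]
opening: 0.0094
grasp_force: 40.4
```

Emit:
play_rows(
  commands=[
    [255,0,0,1,0],
    [255,0,0,0,0],
    [255,0,0,0,0],
    [255,0,0,0,0],
    [255,0,0,0,0],
  ],
)

```text
time: 19.43
eef_pos: [0.4972, -0.0155, 0.1442]
ee_rot: [0.0, 0.732, 0.681, 0.0]
contact_force: [-1.1, -1.4, 2.9]
opening: 0.0098
grasp_force: 40.8
```

Emit:
play_rows(
  commands=[
    [255,0,0,-1,0],
    [255,-1.5,0,0,0],
    [255,0,0,0,0],
    [255,0,0,0,0],
    [255,0,0,0,0],
  ],
)

```text
time: 19.85
eef_pos: [0.4963, -0.0164, 0.1442]
ee_rot: [-0.001, 0.732, 0.681, -0.0]
contact_force: [1.0, 0.0, -2.3]
opening: 0.0094
grasp_force: 40.2
```

Emit:
play_rows(
  commands=[
    [255,0,0,1,0],
    [255,0,0,0,0],
    [255,0,0,0,0],
    [255,0,0,0,0],
    [255,0,0,0,0],
  ],
)

```text
time: 20.27
eef_pos: [0.4968, -0.0166, 0.1438]
ee_rot: [-0.0, 0.732, 0.681, 0.0]
contact_force: [0.0, -0.2, -1.1]
opening: 0.0094
grasp_force: 40.3
```

Emit:
play_rows(
  commands=[
    [255,0,0,1,0],
    [255,0,0,0,0],
    [255,0,0,0,0],
    [255,0,0,0,0],
    [255,0,0,0,0],
  ],
)

```text
time: 20.68
eef_pos: [0.497, -0.0169, 0.1431]
ee_rot: [0.0, 0.732, 0.681, 0.0]
contact_force: [-0.6, -0.9, 1.0]
opening: 0.0094
grasp_force: 40.5
```

Emit:
play_rows(
  commands=[
    [255,0,0,1,0],
    [255,0,0,0,0],
    [255,0,0,0,0],
    [255,0,0,0,0],
    [255,0,0,0,0],
  ],
)

```text
time: 21.1
eef_pos: [0.4973, -0.017, 0.1426]
ee_rot: [0.001, 0.732, 0.681, 0.0]
contact_force: [-1.5, -3.2, 5.7]
opening: 0.0098
grasp_force: 41.1
```

Emit:
play_rows(
  commands=[
    [255,0,0,-1.5,0],
    [255,-1,0,0,0],
    [255,0,0,0,0],
    [255,0,0,0,0],
    [255,0,0,0,0],
  ],
)

```text
time: 21.52
eef_pos: [0.4964, -0.0173, 0.1428]
ee_rot: [-0.001, 0.732, 0.681, -0.0]
contact_force: [-0.2, 0.4, -1.1]
opening: 0.0095
grasp_force: 40.3
```

Emit:
play_rows(
  commands=[
    [255,0,0,1.5,0],
    [255,0,0,0,0],
    [255,0,0,0,0],
    [255,0,0,0,0],
    [255,0,0,0,0],
  ],
)

```text
time: 21.93
eef_pos: [0.4968, -0.0178, 0.142]
ee_rot: [0.0, 0.732, 0.681, -0.0]
contact_force: [-1.8, -1.3, 3.3]
opening: 0.0099
grasp_force: 40.7
```

Emit:
play_rows(
  commands=[
    [255,0,0,1,0],
    [255,0,0,0,0],
    [255,0,0,0,0],
    [255,0,0,0,0],
    [255,0,0,0,0],
  ],
)

```text
time: 22.35
eef_pos: [0.4969, -0.0178, 0.1419]
ee_rot: [0.0, 0.732, 0.681, -0.0]
contact_force: [-2.5, -1.7, 8.3]
opening: 0.0094
grasp_force: 41.6
```

Emit:
play_rows(
  commands=[
    [255,0,0,-1.5,0],
    [255,0,0,0,0],
    [235,0,0,0,0],
    [220,0,0,0,0],
    [200,0,0,0,0],
  ],
)

```text
time: 22.77
eef_pos: [0.4966, -0.0173, 0.1418]
ee_rot: [-0.0, 0.733, 0.681, 0.0]
contact_force: [-0.2, -0.3, 0.4]
opening: 0.0184
grasp_force: 0.0
```

Emit:
play_rows(
  commands=[
    [180,0,0,0,0],
    [150,0,0,0,0],
    [120,0,0,0,0],
    [90,0,0,0,0],
    [90,0,0,0,0],
  ],
)

```text
time: 23.18
eef_pos: [0.4967, -0.0176, 0.1422]
ee_rot: [-0.0, 0.732, 0.681, 0.0]
contact_force: [0.2, 0.4, -0.6]
opening: 0.0555
grasp_force: 0.0
```

Emit:
play_rows(
  commands=[
    [90,0,0,-10,0],
    [90,0,0,-30,0],
    [90,0,0,-40,0],
    [90,0,0,-30,0],
    [90,0,0,-10,0],
  ],
)

```text
time: 23.6
eef_pos: [0.4998, -0.0181, 0.2693]
ee_rot: [0.004, 0.732, 0.681, 0.003]
contact_force: [1.7, -0.4, 0.4]
opening: 0.0553
grasp_force: 0.0
```

Emit:
play_rows(
  commands=[
    [90,0,0,0,0.1],
    [90,0,0,0,0.1],
    [90,0,0,0,0.1],
    [90,0,0,0,0.1],
    [90,0,0,0,0.1],
  ],
)

```text
time: 24.02
eef_pos: [0.4964, -0.0175, 0.2622]
ee_rot: [-0.0, 0.879, 0.476, -0.0]
contact_force: [-0.3, 0.7, 0.1]
opening: 0.0552
grasp_force: 0.0
```

Emit:
play_rows(
  commands=[
    [90,34.6,-15.4,0,0],
    [90,34.6,-15.4,0,0],
    [90,34.6,-15.4,0,0],
    [90,34.6,-15.4,0,0],
    [90,34.6,-15.4,0,0],
  ],
)

```text
time: 24.43
eef_pos: [0.5256, 0.1711, 0.2623]
ee_rot: [-0.0, 0.878, 0.478, -0.0]
contact_force: [0.5, -0.7, 0.1]
opening: 0.055
grasp_force: 0.0
```

Emit:
play_rows(
  commands=[
    [90,34.6,-15.4,0,0],
    [90,34.6,-15.4,0,0],
    [90,34.6,-15.4,0,0],
    [90,34.6,-15.4,0,0],
    [90,34.6,-15.4,0,0],
  ],
)

```text
time: 24.85
eef_pos: [0.5545, 0.3584, 0.262]
ee_rot: [0.0, 0.878, 0.479, -0.0]
contact_force: [0.6, 0.7, 0.5]
opening: 0.0555
grasp_force: 0.0
```

Emit:
play_rows(
  commands=[
    [90,0,0,0,0],
    [90,0,0,0,0],
    [90,0,0,0,0],
    [90,0,0,0,0],
    [90,0,0,0,0],
  ],
)

```text
time: 25.27
eef_pos: [0.5549, 0.3551, 0.2624]
ee_rot: [0.0, 0.879, 0.478, -0.0]
contact_force: [0.0, -0.2, -0.1]
opening: 0.0556
grasp_force: 0.0
```

Emit:
play_rows(
  commands=[
    [90,0,0,0,0],
    [90,0,0,0,0],
    [90,0,0,0,0],
    [90,0,0,0,0],
    [90,0,0,0,0],
  ],
)

```text
time: 25.68
eef_pos: [0.555, 0.3564, 0.2624]
ee_rot: [-0.0, 0.878, 0.478, 0.0]
contact_force: [0.9, -0.1, 0.2]
opening: 0.0555
grasp_force: 0.0
```

```bash
python3 - <<'E'
from h import *
o=observe(); e=o["eef_pos"]; print(e)
a=2*np.arctan2(o["ee_rot"][2],o["ee_rot"][1]); tx=np.array([np.cos(a),np.sin(a),0]); ty=np.array([np.sin(a),-np.cos(a),0]); print(np.degrees(a)-90)
D=np.array([.5557,.3563,e[2]])-e; print("to go",D@tx*1e3,D@ty*1e3)
d=cams.get_image("wrist"); np.savez("b.npz",**d); cv2.imwrite("pics/b.png",d["img"])
# profile across leaf top (z=.0915) along tool y, and along width at z=.028
S=np.arange(-16,17); P=np.array([.5557,.3563,.0915])
for k in (-.004,.004,.012): print(k," ".join(f"{s}:{int(cv2.getRectSubPix(d['img'],(1,1),tuple(map(float,proj(d,P+ty*s/1e3+tx*k,True)))).mean())}" for s in S))
P[2]=.03
for k in (-.003,0,.003): print(k," ".join(f"{s}:{int(cv2.getRectSubPix(d['img'],(1,1),tuple(map(float,proj(d,P+tx*s/1e3+ty*k,True)))).mean())}" for s in range(28,46)))
d=cams.get_image("side"); cv2.imwrite("pics/bs.png",d["img"])
E
```

```text
[0.55495363 0.35638929 0.26241477]
-32.85039832247797
to go 0.32985182708492333 0.6754565685096023
-0.004 -16:110 -15:109 -14:108 -13:109 -12:108 -11:110 -10:109 -9:109 -8:109 -7:109 -6:98 -5:80 -4:79 -3:85 -2:84 -1:85 0:86 1:87 2:84 3:84 4:84 5:82 6:124 7:172 8:180 9:181 10:180 11:179 12:180 13:181 14:179 15:179 16:179
0.004 -16:109 -15:109 -14:109 -13:109 -12:109 -11:112 -10:111 -9:108 -8:109 -7:109 -6:100 -5:81 -4:68 -3:92 -2:88 -1:88 0:93 1:88 2:88 3:89 4:93 5:81 6:87 7:106 8:109 9:111 10:129 11:168 12:179 13:182 14:180 15:180 16:179
0.012 -16:108 -15:109 -14:109 -13:110 -12:109 -11:113 -10:130 -9:135 -8:134 -7:134 -6:119 -5:93 -4:98 -3:122 -2:117 -1:117 0:116 1:119 2:122 3:118 4:121 5:102 6:104 7:124 8:135 9:135 10:134 11:134 12:134 13:134 14:134 15:140 16:154
-0.003 28:99 29:98 30:95 31:93 32:91 33:84 34:75 35:74 36:82 37:90 38:96 39:83 40:101 41:132 42:135 43:134 44:131 45:113
0 28:95 29:95 30:95 31:93 32:89 33:80 34:72 35:73 36:82 37:91 38:88 39:77 40:99 41:134 42:137 43:135 44:136 45:134
0.003 28:98 29:94 30:93 31:95 32:93 33:83 34:73 35:74 36:74 37:75 38:67 39:69 40:98 41:133 42:134 43:137 44:133 45:118
```

Emit:
play_rows(
  commands=[
    [90,0.3,0.5,30,0],
    [90,0,0,40,0],
    [90,0,0,40,0],
    [90,0,0,40,0],
    [90,0,0,27,0],
  ],
)

```text
time: 26.2
eef_pos: [0.5533, 0.3555, 0.081]
ee_rot: [-0.0, 0.878, 0.478, -0.003]
contact_force: [-0.5, -1.1, -1.4]
opening: 0.055
grasp_force: 0.0
```

Emit:
play_rows(
  commands=[
    [90,0,0,12,0],
    [90,0,0,5,0],
    [90,0,0,0,0],
    [90,0,0,0,0],
    [90,0,0,0,0],
  ],
)

```text
time: 26.62
eef_pos: [0.5577, 0.3577, 0.0715]
ee_rot: [0.0, 0.878, 0.478, 0.003]
contact_force: [0.3, -0.8, -0.2]
opening: 0.0553
grasp_force: 0.0
```

Emit:
play_rows(
  commands=[
    [90,0,0,0,0],
    [90,0,0,0,0],
    [90,0,0,0,0],
    [90,0,0,0,0],
    [90,0,0,0,0],
  ],
)

```text
time: 27.03
eef_pos: [0.5556, 0.3566, 0.0686]
ee_rot: [-0.0, 0.878, 0.478, 0.0]
contact_force: [-0.1, -0.5, 0.2]
opening: 0.0547
grasp_force: 0.0
```

Emit:
play_rows(
  commands=[
    [255,0,0,0,0],
    [255,0,0,0,0],
    [255,0,0,0,0],
    [255,0,0,0,0],
    [255,0,0,0,0],
  ],
)

```text
time: 27.45
eef_pos: [0.5554, 0.3566, 0.0682]
ee_rot: [-0.0, 0.878, 0.478, -0.0]
contact_force: [-0.4, 0.1, -0.2]
opening: 0.0099
grasp_force: 40.3
```

Emit:
play_rows(
  commands=[
    [255,0,0,-5,0],
    [255,0,0,-30,0],
    [255,0,0,-40,0],
    [255,0,0,-40,0],
    [255,0,0,-40,0],
  ],
)

```text
time: 27.87
eef_pos: [0.5548, 0.3562, 0.2242]
ee_rot: [-0.0, 0.878, 0.478, -0.001]
contact_force: [1.1, -0.1, -1.1]
opening: 0.0096
grasp_force: 40.5
```

Emit:
play_rows(
  commands=[
    [255,0,0,-35,0],
    [255,0,0,-15,0],
    [255,0,0,0,0],
    [255,0,0,0,0],
    [255,0,0,0,0],
  ],
)

```text
time: 28.28
eef_pos: [0.5542, 0.3559, 0.2707]
ee_rot: [-0.0, 0.878, 0.478, -0.002]
contact_force: [-0.3, -0.7, -2.0]
opening: 0.0096
grasp_force: 40.5
```

```bash
python3 edges.py 72
```

```text
[0.55389171 0.35576915 0.26974352] 0.009824217615205282 [-0.40783484 -0.66595741 -2.16506819]
tool y deg -32.83086733170997
-0.03 -45:165 -44:164 -43:158 -42:148 -41:135 -40:117 -39:99 -38:105 -37:113 -36:124 -35:136 -34:145 -33:145 -32:146 -31:146 -30:145 -29:146 -28:146 -27:146 -26:145 -25:145 25:141 26:141 27:141 28:141 29:141 30:142 31:145 32:150 33:156 34:168 35:179 36:187 37:195 38:200 39:201 40:202 41:201 42:200 43:199 44:198 45:197
-0.036 -45:164 -44:160 -43:156 -42:145 -41:133 -40:123 -39:113 -38:108 -37:117 -36:126 -35:133 -34:140 -33:143 -32:144 -31:144 -30:145 -29:145 -28:145 -27:144 -26:144 -25:145 25:141 26:141 27:141 28:141 29:141 30:142 31:144 32:152 33:163 34:174 35:186 36:197 37:199 38:200 39:201 40:201 41:201 42:200 43:199 44:198 45:197
-0.042 -45:164 -44:160 -43:149 -42:139 -41:122 -40:106 -39:103 -38:100 -37:101 -36:104 -35:106 -34:107 -33:108 -32:106 -31:105 -30:103 -29:102 -28:102 -27:104 -26:105 -25:104 25:121 26:119 27:117 28:117 29:119 30:120 31:120 32:120 33:136 34:153 35:169 36:186 37:199 38:200 39:201 40:202 41:202 42:202 43:201 44:200 45:199
```

Emit:
play_rows(
  commands=[
    [255,-29.5,13.9,0,0],
    [255,-29.5,13.9,0,0],
    [255,-29.5,13.9,0,0],
    [255,-29.5,13.9,0,0],
    [255,-29.5,13.9,0,0],
  ],
)

```text
time: 28.75
eef_pos: [0.5319, 0.1933, 0.2698]
ee_rot: [-0.001, 0.878, 0.479, -0.003]
contact_force: [0.1, -1.2, -0.9]
opening: 0.0093
grasp_force: 40.5
```

```bash
python3 - <<'E'
from h import *
d=dict(np.load("w1.npz"))
for p,z in [((385,133),0),((420,130),0),((458,205),0.02),((470,222),0.02),((520,215),.15),((600,262),.29)]: print(p,onz(d,*p,z,True))
E
```

```text
(385, 133) [ 0.58496709 -0.04253653  0.        ]
(420, 130) [ 0.62923103 -0.06342032  0.        ]
(458, 205) [ 0.62115518 -0.17602189  0.02      ]
(470, 222) [ 0.62578536 -0.20707744  0.02      ]
(520, 215) [ 0.64851191 -0.17610905  0.15      ]
(600, 262) [ 0.64239645 -0.17798494  0.29      ]
```

Emit:
play_rows(
  commands=[
    [255,-29.5,13.9,0,0],
    [255,-29.5,13.9,0,0],
    [255,-29.5,13.9,0,0],
    [255,-29.5,13.9,0,0],
    [255,-29.5,13.9,0,0],
  ],
)

```text
time: 29.17
eef_pos: [0.5103, 0.032, 0.2702]
ee_rot: [-0.001, 0.878, 0.479, -0.002]
contact_force: [0.6, 0.3, -1.7]
opening: 0.0096
grasp_force: 40.5
```

Emit:
play_rows(
  commands=[
    [255,-29.5,13.9,0,0],
    [255,-29.5,13.9,0,0],
    [255,-29.5,13.9,0,0],
    [255,-29.5,13.9,0,0],
    [255,-29.5,13.9,0,0],
  ],
)

```text
time: 29.58
eef_pos: [0.4889, -0.1292, 0.2703]
ee_rot: [-0.002, 0.878, 0.478, -0.002]
contact_force: [0.8, 0.5, -1.4]
opening: 0.0094
grasp_force: 40.5
```

Emit:
play_rows(
  commands=[
    [255,0,0,0,-0.1],
    [255,0,0,0,-0.1],
    [255,0,0,0,-0.1],
    [255,0,0,0,-0.1],
    [255,0,0,0,-0.1],
  ],
)

```text
time: 30.0
eef_pos: [0.4892, -0.1279, 0.2701]
ee_rot: [-0.003, 0.731, 0.682, -0.001]
contact_force: [-0.5, 0.3, -0.6]
opening: 0.0095
grasp_force: 40.5
```

Emit:
play_rows(
  commands=[
    [255,0,0,0,0],
    [255,0,0,0,0],
    [255,0,0,0,0],
    [255,0,0,0,0],
    [255,0,0,0,0],
  ],
)

```text
time: 30.42
eef_pos: [0.4906, -0.1282, 0.2729]
ee_rot: [-0.0, 0.733, 0.681, -0.0]
contact_force: [0.2, 0.4, -1.4]
opening: 0.0097
grasp_force: 40.4
```

```bash
python3 - <<'E'
from h import *
from scipy.ndimage import gaussian_filter1d as gf
o=observe(); e=o["eef_pos"]; print(e,np.degrees(2*np.arctan2(o["ee_rot"][2],o["ee_rot"][1]))-90)
d=cams.get_image("wrist"); cv2.imwrite("pics/m2.png",d["img"]); np.savez("m2.npz",**d)
ax=np.radians(-4.2); nx=np.array([np.cos(ax),np.sin(ax),0]); wy=np.array([-np.sin(ax),np.cos(ax),0]); P=np.array([.4888,-.128,.062])
print(d["T"][:3,3],"cam lat",(d["T"][:3,3]-P)@wy)
for s in (-.045,.045):
    print(s," ".join(f"{k}:{int(cv2.getRectSubPix(d['img'],(1,1),tuple(map(float,proj(d,P+nx*s+wy*k/1e3,True)))).mean())}" for k in list(range(-54,-34,1))+list(range(34,52,1))))
E
```

```text
[ 0.49063109 -0.12815495  0.27289813] -4.231534870889007
[ 0.49663715 -0.05994818  0.39326907] cam lat 0.0684430389548964
-0.045 -54:161 -53:167 -52:168 -51:171 -50:171 -49:168 -48:166 -47:164 -46:162 -45:153 -44:136 -43:128 -42:132 -41:138 -40:143 -39:146 -38:150 -37:155 -36:155 -35:155 34:118 35:115 36:113 37:112 38:111 39:107 40:103 41:98 42:98 43:108 44:117 45:121 46:123 47:124 48:125 49:146 50:172 51:180
0.045 -54:171 -53:167 -52:167 -51:169 -50:170 -49:170 -48:170 -47:170 -46:169 -45:169 -44:158 -43:130 -42:127 -41:133 -40:138 -39:141 -38:144 -37:150 -36:152 -35:154 34:149 35:144 36:138 37:134 38:130 39:123 40:116 41:107 42:100 43:110 44:118 45:120 46:122 47:121 48:121 49:122 50:128 51:142
```

Emit:
play_rows(
  commands=[
    [255,0,-1.8,30,0],
    [255,0,0,35,0],
    [255,0,0,25,0],
    [255,0,0,16,0],
    [255,0,0,9,0],
  ],
)

```text
time: 30.88
eef_pos: [0.4871, -0.1274, 0.1554]
ee_rot: [-0.002, 0.733, 0.681, -0.001]
contact_force: [0.3, -0.3, -1.1]
opening: 0.0095
grasp_force: 40.4
```

Emit:
play_rows(
  commands=[
    [255,0,0,5,0],
    [255,0,0,0,0],
    [255,0,0,0,0],
    [255,0,0,0,0],
    [255,0,0,0,0],
  ],
)

```text
time: 31.3
eef_pos: [0.4901, -0.1286, 0.1549]
ee_rot: [0.001, 0.732, 0.681, 0.001]
contact_force: [-0.1, 0.3, -1.2]
opening: 0.0095
grasp_force: 40.4
```

Emit:
play_rows(
  commands=[
    [255,0,0,1,0],
    [255,0,0,1,0],
    [255,0,0,1,0],
    [255,0,0,0,0],
    [255,0,0,0,0],
  ],
)

```text
time: 31.72
eef_pos: [0.4888, -0.1281, 0.1501]
ee_rot: [-0.0, 0.732, 0.681, -0.0]
contact_force: [0.4, 0.2, -1.8]
opening: 0.0095
grasp_force: 40.4
```

Emit:
play_rows(
  commands=[
    [255,0,0,1,0],
    [255,0,0,0,0],
    [255,0,0,0,0],
    [255,0,0,0,0],
    [255,0,0,0,0],
  ],
)

```text
time: 32.13
eef_pos: [0.489, -0.1282, 0.1493]
ee_rot: [-0.0, 0.732, 0.681, 0.0]
contact_force: [-0.2, -0.1, -1.6]
opening: 0.0093
grasp_force: 40.4
```

Emit:
play_rows(
  commands=[
    [255,0,0,1,0],
    [255,0,0,0,0],
    [255,0,0,0,0],
    [255,0,0,0,0],
    [255,0,0,0,0],
  ],
)

```text
time: 32.55
eef_pos: [0.489, -0.1282, 0.1483]
ee_rot: [0.0, 0.732, 0.681, -0.0]
contact_force: [0.2, -0.5, -2.2]
opening: 0.0094
grasp_force: 40.4
```

Emit:
play_rows(
  commands=[
    [255,0,0,1,0],
    [255,0,0,0,0],
    [255,0,0,0,0],
    [255,0,0,0,0],
    [255,0,0,0,0],
  ],
)

```text
time: 32.97
eef_pos: [0.4892, -0.1284, 0.1475]
ee_rot: [0.0, 0.732, 0.681, 0.0]
contact_force: [0.5, -1.1, -0.1]
opening: 0.0097
grasp_force: 40.7
```

Emit:
play_rows(
  commands=[
    [255,0,0,1,0],
    [255,0,0,0,0],
    [255,0,0,0,0],
    [255,0,0,0,0],
    [255,0,0,0,0],
  ],
)

```text
time: 33.38
eef_pos: [0.4895, -0.1286, 0.1471]
ee_rot: [0.001, 0.732, 0.681, 0.0]
contact_force: [-1.5, -1.9, 6.0]
opening: 0.0096
grasp_force: 41.3
```

Emit:
play_rows(
  commands=[
    [255,0,0,1,0],
    [255,0,0,0,0],
    [255,0,0,0,0],
    [255,0,0,0,0],
    [255,0,0,0,0],
  ],
)

```text
time: 33.8
eef_pos: [0.4896, -0.1287, 0.1469]
ee_rot: [0.001, 0.732, 0.681, -0.0]
contact_force: [-3.1, -1.6, 9.9]
opening: 0.0097
grasp_force: 42.1
```

Emit:
play_rows(
  commands=[
    [255,0,0,-2,0],
    [255,0,0,0,0],
    [235,0,0,0,0],
    [220,0,0,0,0],
    [200,0,0,0,0],
  ],
)

```text
time: 34.22
eef_pos: [0.4883, -0.1274, 0.1464]
ee_rot: [-0.001, 0.733, 0.681, 0.0]
contact_force: [0.2, 0.4, -0.2]
opening: 0.0185
grasp_force: 0.0
```

Emit:
play_rows(
  commands=[
    [180,0,0,0,0],
    [150,0,0,0,0],
    [120,0,0,0,0],
    [90,0,0,0,0],
    [90,0,0,0,0],
  ],
)

```text
time: 34.63
eef_pos: [0.4889, -0.128, 0.1472]
ee_rot: [-0.0, 0.732, 0.681, -0.0]
contact_force: [-0.6, -0.1, 0.1]
opening: 0.0555
grasp_force: 0.0
```

Emit:
play_rows(
  commands=[
    [90,0,0,-10,0],
    [90,0,0,-30,0],
    [90,0,0,-40,0],
    [90,0,0,-40,0],
    [90,0,0,-40,0],
  ],
)

```text
time: 35.05
eef_pos: [0.4885, -0.1279, 0.3096]
ee_rot: [-0.0, 0.732, 0.681, 0.0]
contact_force: [0.9, 0.3, -0.1]
opening: 0.0556
grasp_force: 0.0
```

Emit:
play_rows(
  commands=[
    [90,-30,-20,0,0],
    [90,-35,-20,0,0],
    [90,-35,-20,0,0],
    [90,-30,-10,0,0],
    [90,0,0,0,0],
  ],
)

```text
time: 35.47
eef_pos: [0.4076, -0.257, 0.3086]
ee_rot: [0.002, 0.734, 0.679, -0.001]
contact_force: [0.2, 0.2, -0.6]
opening: 0.0553
grasp_force: 0.0
```

Emit:
play_rows(
  commands=[
    [90,0,0,0,0],
    [90,0,0,0,0],
    [90,0,0,0,0],
    [90,0,0,0,0],
    [90,0,0,0,0],
  ],
)

```text
time: 35.88
eef_pos: [0.4102, -0.2517, 0.3073]
ee_rot: [-0.0, 0.732, 0.682, 0.0]
contact_force: [0.3, 0.4, 0.1]
opening: 0.0551
grasp_force: 0.0
```

```bash
python3 - <<'E'
from h import *
o=observe(); print(o["eef_pos"],o["contact_force"],o["time"])
w=cams.get_image("wrist"); s=cams.get_image("side"); c=cams.get_image("scene")
for n,d in (("w",w),("s",s),("c",c)): np.savez(f"f_{n}.npz",**d)
C={38:(.505,.0924,.1259),34:(.4969,-.0178,.122),42:(.4888,-.128,.1298)}
for k,p in C.items(): print(k,proj(w,p,True),proj(s,p),proj(c,p))
R=lambda i,a,b:cv2.resize(i,(a,b),interpolation=cv2.INTER_CUBIC)
top=np.hstack([R(w["img"],400,300),R(s["img"][190:290,290:423],400,300)])
bot=np.hstack([R(c["img"][205:305,280:413],400,300),R(w["img"][20:260,160:480],400,300)])
cv2.imwrite("pics/final.png",np.vstack([top,bot]))
E
```

```text
[ 0.4102003  -0.25172146  0.30728308] [0.25951565 0.35614967 0.07792124] 35.8833
38 [ 393.60196673 -137.67557769] [323.52066511 235.67083281] [293.99447335 236.75667559]
34 [399.80684668 -48.33692653] [370.21324278 232.05063578] [334.08550555 243.59008098]
42 [405.45424831  65.7432552 ] [415.3408238  223.94946284] [375.60230036 246.65500813]
```

View pics/final.png

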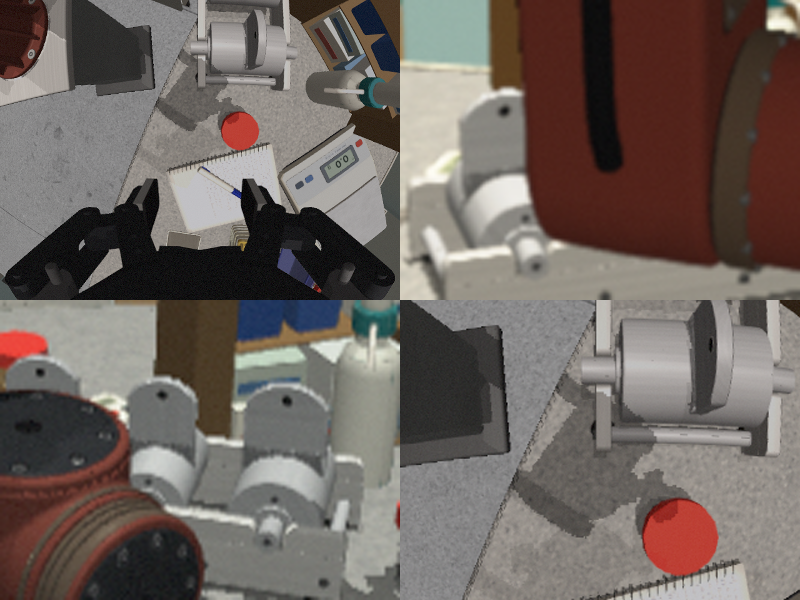

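The last picture shows all three leaves upright and seated. The 42 leaf (hole at about 287,400 in the scene crop) is on the right roll and the 34 leaf (162,395) is on the middle roll. The 38 leaf (503,112 in the side crop) is on the left roll.

```bash
python3 -c "
from rig import job_done; print(job_done())"
```

```text
the job is handed in; nothing more can be done
None
```

The job is handed in at about 36 s: the 38 mm leaf stands on the left roll, 34 mm on the middle and 42 mm on the right, each touching down within about 1 mm of its own-roll height and upright in the last picture; the verdict wasn't shown.

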